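Load the 40 mm label roll

TASK

Load the label stand for the tubs: of the three white label rolls, choose the 40 mm wide one, whose width fills the height of the stand's guide window, and put it over the upright spindle, lying flat on the stand's round table. Lower it right down before you let go, and leave the other two rolls standing where they are.

Things in the scene. Friction and masses are not known exactly. Their poses are not given: they have to be found in the camera images.
- roll40_c (a point): centre (half-way up, on the axis) of the right label roll: white paper, a plain ring standing on its flat end, 60 mm outside diameter, 36 mm bore with a brown card core, 40 mm wide (tall as it stands; its base is 20 mm below this point). Loose, about 0.1 kg; grasp it across its outside. z along its axis
- roll25_c (a point): centre of a look-alike roll to leave alone: same diameters and paper, but only 25 mm tall (base 12.5 mm below this point)
- roll60_c (a point): centre of a look-alike roll to leave alone: same diameters and paper, but 60 mm tall (base 30 mm below this point). A tall fixed stack of cartons stands close beyond the row of rolls and the stand (away from the robot): carry in a straight line from roll to stand, not in an arc outward
- stand: fixed label stand; origin on the spindle's axis at table-top height, z up. Grey base 110 mm along x, y -50 to +100 mm; round steel table 80 mm across, top 14 mm up; spindle 14 mm thick, tip 64 mm up. At y +78 mm a steel guide window: frame 76 mm wide along x, opening 42 mm high, top 66 mm up. A 40 mm roll lying on the round table has its centre 34 mm above the origin
There are look-alikes about, which are no part of the job. Leave any red or turquoise look-alike of the part that bears roll40_c alone.

How it is judged (in metres and radians):
On the way:
1. the 40 mm roll is lowered over the spindle to within 15 mm of the round table while still held (horizontal distance between roll40_c and stand below 0.016 m and z of roll40_c in the frame of stand below 0.049 m and contact force between the fingers and roll40 above 0.5 N), for 0.05 s.
At the end, for the whole second after the job is handed in: The 40 mm roll is on the spindle (axes within 16 mm), lying flat (within 10 degrees) on the round table (height within 6 mm), released and at rest; the 25 mm and 60 mm rolls are within 30 mm of where they stood (horizontal distance between roll40_c and stand below 0.016 m and z of roll40_c in the frame of stand between 0.028 and 0.04 m and angle between roll40_c's own z axis and vertical below 0.17 rad and linear speed of roll40 below 0.02 m/s and distance of each of roll25_c, roll60_c from where it was at the start of the episode below 0.03 m); the robot touches nothing.
It fails at once if a wrong roll (25 or 60 mm) is moved more than 30 mm from its place (distance of any of roll25_c, roll60_c from where it was at the start of the episode above 0.03 m).
It also fails if it takes over 38 s, if anything falls off the work surface, if the arm or the gripper's body presses on something with over 40 N, if the wrist force passes 120 N, or if a joint passes its speed limit or range.

ROBOT

A 6-joint arm with a two-finger parallel gripper is mounted at the origin on the work surface; the furniture and walls round the work are solid. World frame = base frame: x ahead of the robot, y to its left, z up, the work surface at z = 0. Lengths are in mm, angles in degrees, forces in N, time in s.
With the tool pointing down it reaches from about 300 to 850 mm from the base axis. Payload 4.2 kg.
Tool frame: the origin (TCP) lies midway between the tips of the shut fingers; the grasp point (between the pads) lies 19 mm behind it (env.grasp_offset is the distance from the TCP to the grasp point, in mm); z points along the fingers, y is the line along which they close (so a half turn about z gives the same grasp; the last joint's range is limited). The gripper opens to 91 mm and grips with 3 to 60 N. Pads are 32 mm wide; open, the fingers measure 118 mm over their backs; the gripper's body (76 mm by 178 mm) begins 60 mm behind the grasp point.
Start: joints at [-78.381, 18.312, 89.639, -0, 72.044, -1.146], TCP at [127.055, -560.803, 213.976] pointing down, gripper open.
Joint ranges: [-177.97, 177.97], [-48.28, 115.42], [12.27, 149.76], [-77.06, 257.06], [2.81, 150.46], [-146.56, 146.56]. Speed limits (degrees/s): [147.25, 147.25, 180, 180, 180, 180].

INTERFACE

Orientations are given as [roll, pitch, yaw] about the fixed x, y, z axes, in that order (R = Rz(yaw) Ry(pitch) Rx(roll)).
In Python, from workcell import env, optics gives the robot as it stands. The module is installed in compiled form; this text tells all that it offers.
- The arm moves only by the tool send_rows, never from a script. Its argument "targets" is a list that holds one entry, the list of rows, each a list of 7 numbers: the turn, a rotation vector about the world's x, y, z scaled (see below), then the shift along the world's x, y, z scaled (see below), then the closure, from -1 (fully open) to 1 (shut). In form: [[[rx, ry, rz, x, y, z, gripper], ...]]. A call has 1 to 12 rows; each row shifts and turns the commanded pose from where the row before left it; what a row does not reach is not made up. The controller multiplies each number of a shift by 0.2 m and each number of a turn by pi/2 rad. A row lasts 1/10 s, in which the tool goes at most 50 mm and 8.59 degrees, less where a joint would pass 70% of its speed; a pose out of reach is approached as far as the arm can. A call with a number of a shift or a turn outside -1 to 1 is refused whole. A call with a gripper value outside its range is refused whole. The fingers move at their own pace and stop on an object; "grip_force" is the grip in N (left out, the last holds). Time passes only in rows, so rows that do not move let the fingers close. It gives the time, the measured TCP pose, the force, the opening and the grip force at its end, in the units of the state.
- env.state(): the state, without advancing time (a new reading comes with each control period).
- optics.grab_frame(name): name is "scene" or "top" or "wrist"; returns (picture, depth): 420x560x3 uint8, red, green, blue; 420x560 float32, mm along the optical axis (not along the pixel's ray), 0 where there is no reading.
- optics.camera_info(name): a dict with "camera_matrix" (3x3 intrinsics, pixels), "R" (3x3) and "t" (3): a world point X has camera coordinates R X + t; the wrist camera has in their place "mount" (4x4, takes a point from camera to tool coordinates, whose origin is the TCP and whose axes are the flange's). Camera axes: x right, y down, z forward; pixel columns grow to the right and rows downward; lengths in mm; the calibration is good to about 2 mm. A picture is of the moment at which its call begins: read the wrist's pose just before it. camera_info takes no time and is no camera call.
- env.job_done(): hands the job in; it is judged then, once.
Trained networks look in the newest picture that a camera, given by its name, has taken for a name from the list of things; names that differ only in an ending like _2 or _b are one class to them, and where a whole thing is asked for, a point or a joint stands for the part that bears it (a point fixed in the world has none). Each returns a list of dicts, best first, with "conf" (0 to 1); they miss things now and then, are a little off and sometimes report something else, mostly with a low value. They report only what shows in the picture. A call takes as long as a camera call. They do not tell look-alikes from the thing itself.
- optics.silhouettes(camera, name): "mask" (420x560 bool, what is visible of it) and "at" ([column, row] in pixels, amid what is visible of it).
- optics.place_of(camera, name): "at" ([column, row] in pixels: a listed point, or the origin of a listed thing).
The state is a dict: "time_s": time; "qpos": joint angles; "qvel": joint speeds; "effort": joint torques, N m; "ee_pos": TCP position; "ee_rot": TCP orientation; "force": force on the tool from outside, world axes, zero at the start; "torque": the same for the moment, N m; "gripper_width": finger opening in mm; "gripper_force": force on a finger pad.
Only numpy, scipy, OpenCV 4.12 (cv2) and the standard library are available. Lean on these libraries where they do the work, as an engineer would, in place of code of your own. Each camera call takes 0.05 s, during which the arm holds its last target. There are 200 camera calls.

## Working session

There is one attempt and no reset: what is moved stays moved. The work goes in short steps, Python scripts to look and compute and a tool call to move; the robot and the scene stay as the last step left them, time stands still between calls to the robot, and variables do not carry over. Pictures are saved under pics/ and viewed, at most 10 in all, crops included, and the job is handed in when it is done.

Besides the shell and the picture viewer there is one more tool, called after ">>>" by a JSON object that holds its "fn" and its "kwargs". send_rows: Moves the arm, as the interface text tells. Its arguments: {"type":"object","properties":{"targets":{"type":"array"},"grip_force":{"type":"number"}},"required":["targets"]}

```bash
mkdir -p pics; cat > h.py <<'E'
from workcell import env, optics
import numpy as np, cv2
from scipy.spatial.transform import Rotation as Ro
def cam(n):
    c=optics.camera_info(n);K=np.array(c["camera_matrix"])
    if "R" in c: return K,np.array(c["R"]),np.array(c["t"]).ravel()
    s=env.state();T=np.eye(4);T[:3,:3]=rot(s["ee_rot"]);T[:3,3]=s["ee_pos"]
    M=np.linalg.inv(T@np.array(c["mount"]));return K,M[:3,:3],M[:3,3]
def rot(r):
    return Ro.from_euler('xyz',r,degrees=True).as_matrix()
def cloud(n,d):
    K,R,t=cam(n);v,u=np.mgrid[:420,:560]
    p=np.stack([(u-K[0,2])/K[0,0]*d,(v-K[1,2])/K[1,1]*d,d],-1)
    return (p-t)@R
E
python3 - <<'E'
from h import *
print(env.state())
ims=[]
for n in ["scene","top"]:
    im,d=optics.grab_frame(n);W=cloud(n,d)
    cv2.imwrite(f"pics/{n}.png",im[:,:,::-1]);
    for nm in ["roll40_c","stand"]:
        for o in optics.silhouettes(n,nm):
            m=o["mask"]&(d>0);P=W[m]
            top=np.percentile(P[:,2],97);Q=P[P[:,2]>top-5]
            print(n,nm,round(o["conf"],2),np.round(o["at"]),m.sum(),"top",round(top,1),"z5",np.round(np.percentile(P[:,2],3),1),"ctr",np.round((Q.min(0)+Q.max(0))/2,1),"ext",np.round(np.ptp(Q,axis=0)))
        print([(round(o["conf"],2),np.round(o["at"]).tolist()) for o in optics.place_of(n,nm)])
E
```

```text
{'time_s': 0.0, 'qpos': array([-7.83813650e+01,  1.83515454e+01,  8.97075618e+01, -1.22681373e-03,
        7.20443895e+01, -1.14710911e+00]), 'qvel': array([-0.00153921,  0.02386434,  0.0727495 ,  0.09235531, -0.05268   ,
       -0.00364003]), 'effort': array([ 1.93845044e-03, -4.12456369e+01, -2.31970793e+01,  7.28410925e-02,
        4.55237261e-02, -1.50140963e-04]), 'ee_pos': array([ 126.93282986, -560.28174372,  213.11342203]), 'ee_rot': array([-1.79896501e+02, -9.05807396e-04,  1.27661226e+01]), 'force': array([ 0.05936821,  0.06720035, -0.17704339]), 'torque': array([2.42536993e-03, 6.00828136e-05, 4.85235730e-02]), 'gripper_force': 0.0, 'gripper_width': 91.10815231335951}
scene roll40_c 0.88 [222. 300.] 728 top 40.8 z5 0.9 ctr [409.6 348.9  39.5] ext [60. 61.  7.]
scene roll40_c 0.86 [308. 169.] 275 top 41.2 z5 4.2 ctr [ 501.7 -278.1   39.6] ext [55. 62.  7.]
scene roll40_c 0.71 [289. 212.] 413 top 41.4 z5 4.3 ctr [430.6 -12.4  39.7] ext [56. 62.  6.]
[(0.75, [218.0, 298.0]), (0.71, [292.0, 211.0]), (0.69, [310.0, 169.0])]
scene stand 0.95 [260. 267.] 1840 top 63.5 z5 3.8 ctr [384.1 213.7  63.6] ext [70. 91. 10.]
[(0.94, [262.0, 261.0])]
top roll40_c 0.77 [413. 178.] 547 top 42.9 z5 0.7 ctr [ 507.1 -279.3   42.1] ext [59. 58.  8.]
top roll40_c 0.67 [302. 207.] 463 top 43.5 z5 -1.5 ctr [436.7 -12.9  41.7] ext [58. 56.  6.]
top roll40_c 0.58 [141. 220.] 514 top 43.1 z5 0.1 ctr [411.6 347.4  41.4] ext [53. 58.  7.]
[(0.97, [413.0, 179.0]), (0.83, [148.0, 220.0]), (0.56, [299.0, 214.0])]
top stand 0.76 [212. 224.] 2833 top 63.8 z5 5.3 ctr [389.2 211.1  66.1] ext [70. 93. 14.]
top stand 0.56 [362. 219.] 379 top 28.2 z5 1.6 ctr [ 415.8 -155.7   27.5] ext [57. 59.  9.]
[(0.76, [221.0, 223.0])]
```

```bash
python3 -c "
import cv2,numpy as np
a=[cv2.imread('pics/%s.png'%n) for n in('scene','top')]
cv2.imwrite('pics/both.png',cv2.resize(np.hstack(a),(800,300),interpolation=cv2.INTER_AREA))"
```

```text
(no output)
```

View pics/scene.png

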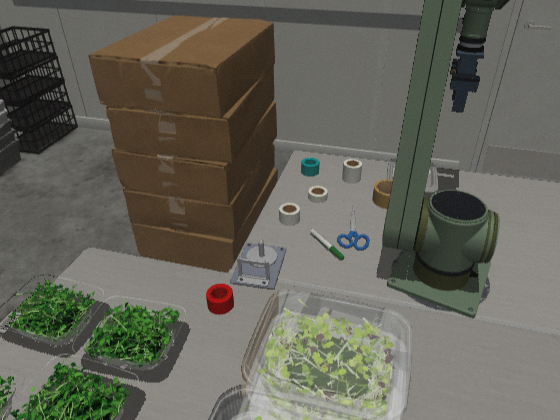

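View pics/top.png

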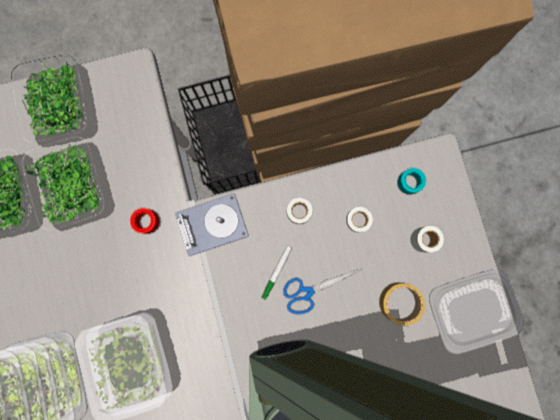

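The scene view shows three white rolls at about (289,213), (318,193) and (352,170), with the stand at (260,265). In the top view they are at (299,210), (360,219) and (430,238), and the stand's spindle is at (221,219). The red and turquoise rolls are decoys. The roll nearest the stand measures about 41 mm tall, so it is the target. The cartons stand beyond, at larger x.

```bash
python3 - <<'E'
from h import *
A={}
for n in ["scene","top"]:
    im,d=optics.grab_frame(n);W=cloud(n,d);W[d<=0]=np.nan;A[n]=(im,W)
    x,y,z=W[...,0],W[...,1],W[...,2]
    c=(z>90)&(x<900)&(y>-150)&(y<330)&(x>380)
    for a in (-150,-50,50,150,250):
        s=c&(y>a)&(y<a+100)
        if s.sum()>5: print(n,"carton y",a,"xmin",np.round(np.percentile(x[s],1)),"z",np.round(np.nanmax(z[s])))
    m=(z>8)&(z<80)&(x>300)&(x<650)&(y>-400)&(y<330)
    k,l,st,ce=cv2.connectedComponentsWithStats(m.astype(np.uint8))
    for i in range(1,k):
        if st[i,4]>60:
            P=W[l==i];t=np.percentile(P[:,2],97);Q=P[P[:,2]>t-5]
            print(n,np.round(ce[i]),st[i,4],"top",round(t,1),"ctr",np.round((Q.min(0)+Q.max(0))/2),"ext",np.round(np.ptp(Q,axis=0)))
# rays: triangulate origin of stand and roll
def ray(n,p):
    K,R,t=cam(n);return -R.T@t,R.T@np.linalg.inv(K)@[p[0],p[1],1]
def tri(a,b):
    (o,u),(q,v)=ray("scene",a),ray("top",b)
    s=np.linalg.lstsq(np.c_[u,-v],q-o,rcond=None)[0];return (o+s[0]*u+q+s[1]*v)/2
print("stand",tri((262,261),(221,223)),"roll",tri((292,211),(299,214)))
K,R,t=cam("top")
for n in A:
    W=A[n][1];m=(abs(W[...,2]-14)<5)&(abs(W[...,0]-395)<60)&(abs(W[...,1]-170)<90)
    P=W[m];print(n,"plate ctr",np.round((P.min(0)+P.max(0))/2,1),np.ptp(P,axis=0))
im=A["top"][0][170:270,150:330];cv2.imwrite("pics/crop.png",cv2.resize(im[:,:,::-1],None,fx=4,fy=4,interpolation=2))
E
```

```text
scene carton y -150 xmin 592.0 z 456.0
scene carton y -50 xmin 562.0 z 457.0
scene carton y 50 xmin 556.0 z 457.0
scene carton y 150 xmin 776.0 z 456.0
scene [234. 197.] 1361 top 78.0 ctr [606. -74.  77.] ext [ 87. 394.   7.]
scene [310. 166.] 271 top 41.3 ctr [ 502. -279.   40.] ext [56. 62.  7.]
scene [352. 170.] 384 top 60.8 ctr [ 364. -308.   59.] ext [58. 62.  7.]
scene [317. 193.] 234 top 26.7 ctr [ 412. -156.   25.] ext [59. 62.  7.]
scene [289. 213.] 381 top 41.3 ctr [433. -12.  40.] ext [60. 60.  7.]
scene [317. 235.] 76 top 16.7 ctr [324.  24.  15.] ext [47. 32.  7.]
scene [257. 264.] 1181 top 65.5 ctr [385. 212.  65.] ext [73. 91.  9.]
top carton y -150 xmin 596.0 z 459.0
top carton y -50 xmin 566.0 z 460.0
top carton y 50 xmin 558.0 z 461.0
top carton y 150 xmin 773.0 z 234.0
top [314. 140.] 957 top 78.3 ctr [604. -64.  77.] ext [ 73. 312.   7.]
top [412. 180.] 486 top 43.2 ctr [ 507. -280.   41.] ext [59. 57.  6.]
top [211. 224.] 2234 top 65.3 ctr [389. 212.  66.] ext [70. 92. 12.]
top [299. 210.] 381 top 43.6 ctr [437. -14.  42.] ext [59. 58.  6.]
top [359. 219.] 372 top 28.5 ctr [ 416. -155.   27.] ext [57. 58.  7.]
top [154. 221.] 139 top 42.7 ctr [414. 324.  41.] ext [40. 11.  6.]
top [427. 239.] 627 top 62.9 ctr [ 369. -308.   62.] ext [57. 59.  8.]
top [283. 258.] 147 top 18.7 ctr [327.  25.  17.] ext [51. 35.  6.]
stand [408.23156431 172.6098627   -2.74692661] roll [425.26695455 -13.87548634  33.29963368]
scene plate ctr [396.  185.9  13.7] [117.86572377 148.08822669   9.37817155]
top plate ctr [395.  184.6  13.9] [116.27851646 150.66163477   9.83638975]
```

View pics/crop.png

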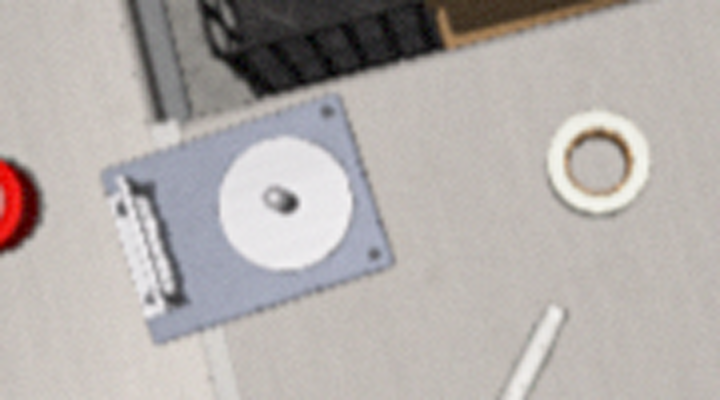

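The crop shows the round table centred at about (221.5,220.8) in the full top view. The base is close to aligned with the world axes, and the cartons begin at x of about 556. I'm moving toward the roll.

>>> {"fn": "send_rows", "kwargs": {"targets": [[[0, 0, -0.0118, 0.11, 0.195, 0, -1], [0, 0, -0.0118, 0.11, 0.195, 0, -1], [0, 0, -0.0118, 0.11, 0.195, 0, -1], [0, 0, -0.0118, 0.11, 0.195, 0, -1], [0, 0, -0.0118, 0.11, 0.195, 0, -1], [0, 0, -0.0118, 0.11, 0.195, 0, -1], [0, 0, -0.0118, 0.11, 0.195, 0, -1], [0, 0, -0.0118, 0.11, 0.195, 0, -1], [0, 0, -0.0118, 0.11, 0.195, 0, -1], [0, 0, -0.0118, 0.11, 0.195, 0, -1], [0, 0, -0.0118, 0.11, 0.195, 0, -1], [0, 0, -0.0118, 0.11, 0.195, 0, -1]]]}}

```text
time_s: 1.8
ee_pos: [391.7, -91.1, 214.4]
ee_rot: [180.0, -0.1, -0.0]
force: [0.3, -1.2, 0.2]
gripper_width: 91.2
gripper_force: 0.0
```

>>> {"fn": "send_rows", "kwargs": {"targets": [[[0, 0, 0, 0.11, 0.195, 0, -1], [0, 0, 0, 0.1, 0.2, -0.05, -1], [0, 0, 0, 0, 0, 0, -1], [0, 0, 0, 0, 0, 0, -1], [0, 0, 0, 0, 0, 0, -1]]]}}

```text
time_s: 2.3
ee_pos: [432.6, -14.6, 204.1]
ee_rot: [180.0, 0.0, -0.0]
force: [-0.5, -0.2, 0.5]
gripper_width: 91.5
gripper_force: 0.0
```

```bash
cat > look.py <<'E'
from h import *
import sys
im,d=optics.grab_frame("wrist");s=env.state();W=cloud("wrist",d);W[d<=0]=np.nan
print("ee",np.round(s["ee_pos"],1),np.round(s["ee_rot"],2),"t",s["time_s"],"w",s["gripper_width"])
cv2.imwrite(f"pics/{sys.argv[1]}.png",im[:,:,::-1])
x,y,z=np.moveaxis(W,-1,0)
m=(z>8)&(z<80)&(x>300)&(x<540)&(y>-230)&(y<330)
k,l,st,ce=cv2.connectedComponentsWithStats(m.astype(np.uint8))
for i in range(1,k):
    if st[i,4]>200:
        P=W[l==i];t=np.percentile(P[:,2],97);Q=P[P[:,2]>t-5][:,:2].astype(np.float32)
        (cx,cy),r=cv2.minEnclosingCircle(Q)
        print(np.round(ce[i]),st[i],"top",round(t,1),"circle",round(cx,1),round(cy,1),round(r,1))
E
python3 look.py w1
python3 - <<'E'
from h import *
K,R,t=cam("top");o=-R.T@t;v=R.T@np.linalg.inv(K)@[221.5,220.75,1]
print("disk top-view",o+v*(14-o[2])/v[2])
E
```

```text
ee [432.6 -14.9 204.2] [ 1.7997e+02 -1.0000e-02 -7.0000e-02] t 2.35 w 91.11937559711102
[115. 209.] [  29  157  156   96 6791] top 64.1 circle 417.0 208.8 47.2
[278. 195.] [ 253  168   51   53 1551] top 41.3 circle 434.5 -15.7 29.8
[391. 208.] [ 365  184   52   49 1493] top 26.3 circle 414.2 -158.1 30.3
[ 10. 212.] [  0 191  24  43 764] top 38.0 circle 405.5 322.6 17.1
disk top-view [412.71141538 169.4625785   14.        ]
```

View pics/w1.png

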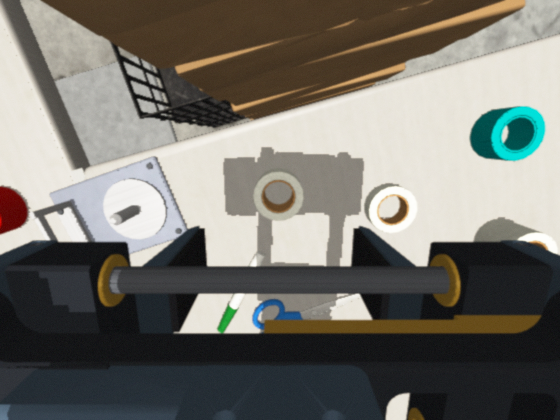

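The wrist view shows the roll at (278,195), centred at (434.5,-15.7) with its top at about 41 mm, so it is the 40 mm roll. The stand's table and spindle are at about (133,210). Next I descend and grip.

>>> {"fn": "send_rows", "kwargs": {"targets": [[[0, 0, 0, 0.01, -0.005, 0, -1], [0, 0, 0, 0, 0, -0.2, -1], [0, 0, 0, 0, 0, -0.2, -1], [0, 0, 0, 0, 0, -0.2, -1], [0, 0, 0, 0, 0, -0.15, -1], [0, 0, 0, 0, 0, -0.12, -1], [0, 0, 0, 0, 0, -0.1, -1], [0, 0, 0, 0, 0, 0, -1], [0, 0, 0, 0, 0, 0, -1]]], "grip_force": 15}}

```text
time_s: 3.25
ee_pos: [435.4, -15.5, 10.4]
ee_rot: [180.0, -0.0, -0.1]
force: [-0.2, -0.1, 1.3]
gripper_width: 91.1
gripper_force: 0.0
```

>>> {"fn": "send_rows", "kwargs": {"targets": [[[0, 0, 0, 0, 0, 0, 1], [0, 0, 0, 0, 0, 0, 1], [0, 0, 0, 0, 0, 0, 1], [0, 0, 0, 0, 0, 0, 1], [0, 0, 0, 0, 0, 0, 1], [0, 0, 0, 0, 0, 0, 1], [0, 0, 0, 0, 0, 0, 1], [0, 0, 0, 0, 0, 0, 1]]]}}

```text
time_s: 4.05
ee_pos: [435.4, -14.7, 10.4]
ee_rot: [180.0, -0.0, 0.0]
force: [-0.3, 0.3, 6.5]
gripper_width: 60.4
gripper_force: 15.0
```

>>> {"fn": "send_rows", "kwargs": {"targets": [[[0, 0, 0, 0, 0, 0.1, 1], [0, 0, 0, 0, 0, 0.2, 1], [0, 0, 0, 0, 0, 0.2, 1], [0, 0, 0, 0, 0, 0.15, 1], [0, 0, 0, -0.02, 0.15, 0, 1], [0, 0, 0, -0.03, 0.2, 0, 1], [0, 0, 0, -0.02, 0.15, 0, 1], [0, 0, 0, 0, 0, 0, 1], [0, 0, 0, 0, 0, 0, 1], [0, 0, 0, 0, 0, 0, 1]]]}}

```text
time_s: 5.05
ee_pos: [420.9, 84.6, 139.7]
ee_rot: [180.0, 0.0, 0.0]
force: [-0.2, -1.4, -1.3]
gripper_width: 60.4
gripper_force: 15.0
```

```bash
cat > stand.py <<'E'
from h import *
import sys
im,d=optics.grab_frame("wrist");s=env.state();W=cloud("wrist",d);W[d<=0]=np.nan
cv2.imwrite(f"pics/{sys.argv[1]}.png",im[:,:,::-1])
print("ee",np.round(s["ee_pos"],1),s["time_s"],s["gripper_width"])
x,y,z=np.moveaxis(W,-1,0)
near=(abs(x-412)<60)&(abs(y-170)<60)
m=near&(z>11)&(z<18)&(np.hypot(x-412,y-170)<46);P=W[m];print("disk n",m.sum(),"z",np.median(P[:,2]),"circle",cv2.minEnclosingCircle(P[:,:2].astype(np.float32)))
m=near&(z>25)&(z<70)&(np.hypot(x-412,y-170)<25);P=W[m];print("spindle n",m.sum(),P.size and np.round([P.min(0),np.median(P,0),P.max(0)],1))
for o in optics.place_of("wrist","stand"): print(o)
m=(z>60)&(z<130)&(np.hypot(x-s["ee_pos"][0],y-s["ee_pos"][1])<36);P=W[m];print("held n",m.sum(),np.round([P.min(0),P.max(0)],1) if P.size else "")
E
python3 stand.py w2
```

```text
ee [421.   84.4 139.8] 5.1 60.513930040607534
disk n 3514 z 14.11238047380612 circle ((412.39666748046875, 168.6109161376953), 40.0372428894043)
spindle n 359 [[405.5 161.4  25.1]
 [415.  165.4  56.3]
 [419.3 175.2  65.7]]
{'at': [200.7, 209.5], 'conf': 0.82}
held n 5 [[408.9  65.7 129.2]
 [414.6  99.2 130. ]]
```

View pics/w2.png

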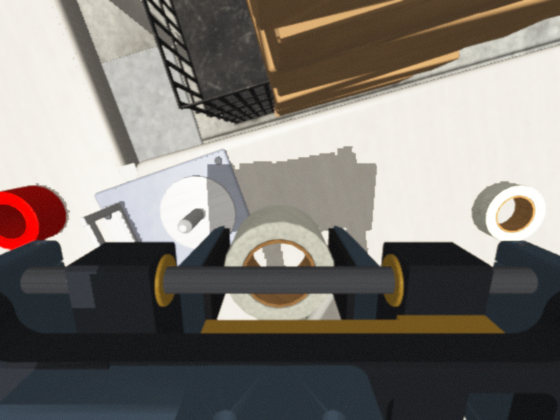

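The wrist view shows the held roll level between the fingers at (280,265), with the spindle at about (188,222) and the table at (197,207). Both measure out at (412.4,168.6). Next I move over the spindle and start down.

>>> {"fn": "send_rows", "kwargs": {"targets": [[[0, 0, 0, -0.02, 0.15, 0, 1], [0, 0, 0, -0.02, 0.17, 0, 1], [0, 0, 0, 0, 0.1, 0, 1], [0, 0, 0, 0, 0, -0.1, 1], [0, 0, 0, 0, 0, -0.1, 1], [0, 0, 0, 0, 0, 0, 1], [0, 0, 0, 0, 0, 0, 1]]]}}

```text
time_s: 5.85
ee_pos: [413.3, 168.7, 100.1]
ee_rot: [180.0, 0.0, -0.0]
force: [0.0, 0.3, -1.7]
gripper_width: 60.7
gripper_force: 15.0
```

```bash
cp stand.py s3.py; python3 s3.py w3
```

```text
ee [413.8 168.9 100.6] 5.9 60.48520141361543
disk n 2989 z 14.590466923034285 circle ((415.53350830078125, 169.43067932128906), 42.2767448425293)
spindle n 0 0
{'at': [276.5, 214.0], 'conf': 0.59}
held n 4441 [[385.  136.6  89.9]
 [443.1 200.9 130. ]]
```

View pics/w3.png

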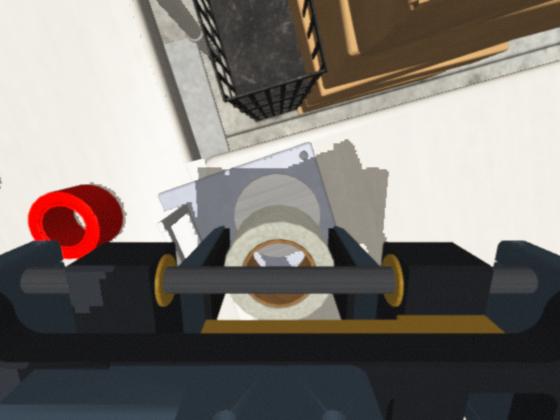

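The view shows the roll in line above the table, with the table's rim centred at about column 277 behind the roll. I'm lowering it.

>>> {"fn": "send_rows", "kwargs": {"targets": [[[0, 0, 0, 0, 0, -0.08, 1], [0, 0, 0, 0, 0, -0.08, 1], [0, 0, 0, 0, 0, -0.08, 1], [0, 0, 0, 0, 0, -0.06, 1], [0, 0, 0, 0, 0, -0.04, 1], [0, 0, 0, 0, 0, -0.02, 1], [0, 0, 0, 0, 0, -0.01, 1], [0, 0, 0, 0, 0, 0, 1], [0, 0, 0, 0, 0, 0, 1]]]}}

```text
time_s: 6.85
ee_pos: [413.5, 169.3, 26.4]
ee_rot: [-180.0, -0.1, 0.0]
force: [-0.1, 0.1, -1.1]
gripper_width: 60.6
gripper_force: 15.0
```

Base is about 2 mm above the table, with no contact yet.

>>> {"fn": "send_rows", "kwargs": {"targets": [[[0, 0, 0, 0, 0, -0.005, 1], [0, 0, 0, 0, 0, -0.004, 1], [0, 0, 0, 0, 0, 0, 1], [0, 0, 0, 0, 0, 0, 1]]]}}

```text
time_s: 7.25
ee_pos: [413.2, 169.3, 24.5]
ee_rot: [-180.0, -0.0, 0.0]
force: [-0.8, -0.6, 2.9]
gripper_width: 60.4
gripper_force: 15.0
```

Light contact with the table. I'm releasing and retreating straight up.

>>> {"fn": "send_rows", "kwargs": {"targets": [[[0, 0, 0, 0, 0, 0, -1], [0, 0, 0, 0, 0, 0, -1], [0, 0, 0, 0, 0, 0, -1], [0, 0, 0, 0, 0, 0, -1], [0, 0, 0, 0, 0, 0, -1], [0, 0, 0, 0, 0, 0, -1]]]}}

```text
time_s: 7.85
ee_pos: [413.0, 169.2, 24.1]
ee_rot: [180.0, 0.0, 0.0]
force: [-0.0, -0.4, -1.1]
gripper_width: 91.2
gripper_force: 0.0
```

>>> {"fn": "send_rows", "kwargs": {"targets": [[[0, 0, 0, 0, 0, 0.05, -1], [0, 0, 0, 0, 0, 0.1, -1], [0, 0, 0, 0, 0, 0.2, -1], [0, 0, 0, 0, 0, 0.2, -1], [0, 0, 0, 0, 0, 0.2, -1], [0, 0, 0, 0, 0, 0.1, -1], [0, 0, 0, 0, 0, 0, -1], [0, 0, 0, 0, 0, 0, -1], [0, 0, 0, 0, 0, 0, -1]]]}}

```text
time_s: 8.75
ee_pos: [412.0, 168.8, 192.9]
ee_rot: [179.9, 0.2, 0.0]
force: [-0.0, 0.4, 0.7]
gripper_width: 91.5
gripper_force: 0.0
```

```bash
python3 look.py w4
```

```text
ee [412.  168.8 192.7] [1.7993e+02 1.8000e-01 2.0000e-02] t 8.8 w 91.20272702221457
[258. 199.] [ 189  141  137  119 6895] top 65.8 circle 397.9 212.1 50.4
[539. 194.] [ 516  169   44   50 1544] top 26.0 circle 414.2 -155.7 29.9
[145. 196.] [133 175  26  46 795] top 40.7 circle 411.3 329.2 23.9
```

View pics/w4.png

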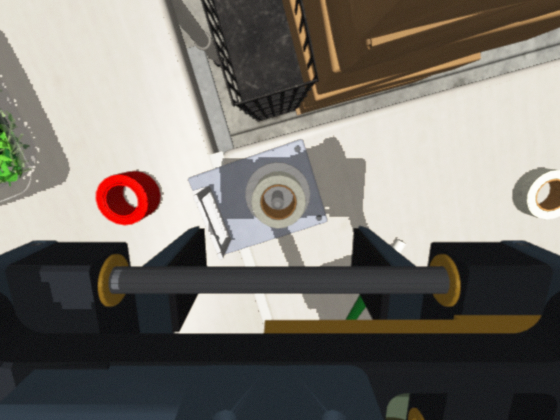

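The roll lies flat on the table at (278,199), with the spindle inside its bore. The 25 mm roll hasn't moved, and the gripper is clear.

```bash
python3 -c "
from workcell import env
print(env.job_done())"
```

```text
the job is handed in; nothing more can be done
None
```

The 40 mm roll lies flat on the stand's round table, over the spindle, and is released; I left the other two rolls alone and handed the job in at about 9 s, but no verdict was returned.

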